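# Show the mark under a finished pendant to the inspection camera with a hand mirror

### The arm

A 6-joint arm with a two-finger parallel gripper is mounted at the origin on the work surface. World frame = base frame: x ahead of the robot, y to its left, z up, the work surface at z = 0. Lengths are in m, angles in degrees, forces in N, time in s.
With the tool pointing down it reaches from about 0.35 to 0.875 m from the base axis. Payload 4.2 kg.
Tool frame: the origin (TCP) lies between the finger pads; the fingertips stand 8 mm ahead of it and the grasp point (between the pads) lies 11 mm behind it; x points along the fingers, y is the direction in which the jaws open and shut, and the axes are right-handed (so a half turn about x gives the same grasp; the last joint's range is limited). The gripper opens to 87 mm and grips with 3 to 60 N. Pads are 19 mm wide; open, the fingers measure 117 mm over their backs; the gripper's body (75 mm by 190 mm) begins 51 mm behind the grasp point.
Start: joints at [-59.553, 22.042, 0.453, 0, -68.411, -14.817], TCP at [0.168, -0.602, 0.231] pointing down, gripper open.
Joint ranges: [-179.83, 179.83], [-69.29, 118.12], [-61.27, 80.66], [-181.25, 117.63], [-171.15, -9.14], [-177.46, 177.46]. Speed limits (degrees/s): [159.86, 159.86, 180, 180, 180, 180].

### API

Orientations are given as a 3x3 rotation matrix whose columns are the frame's x, y, z axes.
In Python, from station import r gives the robot as it stands. The module is installed in compiled form; this text tells all that it offers.
- The arm moves only by the tool move_arm, never from a script. Its argument "increments" is one flat list of numbers, 7 for each row, row after row: the turn, a rotation vector about the tool's x, y, z in degrees, then the shift along the tool's x, y, z in m, then the finger opening in m, from 0 to 0.087. A call has 1 to 12 rows; each row is the pose to reach, as a shift and turn from the pose commanded when the call began, along the tool's axes at that moment; what a row does not reach only later rows make up. A row lasts 1/12 s, in which the tool goes at most 41.7 mm and 7.16 degrees, less where a joint would pass 70% of its speed; a pose out of reach is approached as far as the arm can. A call with a gripper value outside its range is refused whole. The fingers move at their own pace and stop on an object; the grip force is fixed at half the most. Time passes only in rows, so rows that repeat a pose let the fingers close. It gives the time, the measured TCP pose, the force and the opening at its end, in the units of the state.
- r.sense(): the state, without advancing time (a new reading comes with each control period).
- r.capture(name): name is "scene" or "top" or "wrist"; returns the picture (480x640x3 uint8, red, green, blue); there is no depth.
- r.calibration(name): a dict with "fx", "fy", "cx", "cy" (pixels), "rvec" (rotation vector, rad) and "tvec" (3), from world to camera coordinates, as OpenCV has them; the wrist camera has in their place "tool_from_camera" (4x4, takes a point from camera to tool coordinates, whose origin is the TCP and whose axes are the tool frame's). Camera axes: x right, y down, z forward; pixel columns grow to the right and rows downward; lengths in m; the calibration is good to about 2 mm. The wrist camera is an equidistant fisheye: a pixel r from the principal point sees the ray r / f radians off the axis. A picture is of the moment at which its call begins: read the wrist's pose just before it. calibration takes no time and is no camera call.
- r.finish_job(): hands the job in, once; it reports no verdict.
The state is a dict: "time_s": time; "joints": joint angles; "joint_velocities": joint speeds; "effort": joint torques, N m; "tcp_pos": TCP position; "ee_rot": TCP orientation; "wrist_force": force on the tool from outside, world axes, zero at the start; "moment": the same for the moment, N m; "gripper_width": opening from 0.0 (shut) to 1.0 (fully open).
Only numpy, scipy, OpenCV 4.12 (cv2) and the standard library are available. Lean on these libraries where they do the work, as an engineer would, in place of code of your own. Each camera call takes 0.05 s, during which the arm holds its last target.

### The job

The finished pendant in the third hand has a punched mark in the middle of its underside, hidden from the inspection camera: pick up the inspection mirror by its thin hollow handle with a light grip (it dents above about 25 N), bring the glass under the pendant, centred on the spot the camera is aimed at straight below the mark, and angle it until the camera sees the mark in it. Finish while holding the mirror still there in the gripper, with the hand out of the camera's line of sight. Let nothing touch the mirror's round head, do not touch the pendant, third hand or camera stand, and leave the other things on the bench where they lie.

Things in the scene. Friction and masses are not known exactly. Their poses are not given: they have to be found in the camera images.
- mirror: Inspection mirror, loose, 65 g, lying glass up: square hollow handle (x -65 to 45 mm, 14 mm wide, z 0 to 14 mm, grey ribbed sleeve), thin stem (4.4 mm), then a round head 50 mm across centred at x = 115 mm, z 5.5 to 10.5 mm (clear of the bench). Origin: underside of the handle near the balance point. +x runs to the head, +z is the way the glass faces. A file lies about 75 mm to its +y side.
- mirror_head: The mirror's round head (steel rim and glass, 50 mm across, 5 mm thick), rigid with the handle. Its origin and axes are those of mirror.
- mirror_face (a point): Centre of the mirror's glass (46 mm across). z is the normal out of the glass, x points away from the handle; in mirror it lies at x = 115, z = 10.5 mm.
- third_hand: Third hand, fixed: round cast base (82 mm across, 21 mm high) and a 205 mm post, 120 mm from the pendant, midway between this frame's +x and +y; cross-locking tweezers reach from the post (165 mm up) to the pendant's rim. Origin: on the bench straight under the mark, z up.
- pendant: Finished silver pendant, a level round disc 38 mm across and 4.5 mm thick (8 mm with its stone), held by the rim in the tweezers, underside 150 mm above the bench. Rigid with the third hand; same origin and axes.
- mark (a point): The punched mark, a 5 mm lozenge in the centre of the pendant's underside, 150 mm above the bench, facing straight down.
- scope: Inspection camera on its stand, fixed. Origin: on the bench under the mark, z up. The camera is on the -y side of this frame; its axis, in the plane x = 0, points to +y and 30 degrees downwards through sight. Barrel 40 mm across, 112 mm long behind the lens; column 265 mm high at x 42, y -186 mm; flat base x -8 to 78, y -241 to -141 mm.
- lens (a point): Centre of the camera's front lens: x 0, y -121 mm in the scope frame, 170 mm above the bench, 140 mm from sight.
- sight (a point): Point in the air 100 mm above the bench, 50 mm below the mark, where the camera's axis meets the vertical through the mark: the place for the centre of the glass. Its z axis is the way the glass must face: halfway between up and the direction to the lens, so 30 degrees from vertical, leaning to the camera. Turning about that axis is free; the handle is level if it points along the scope's -x.
- file: Loose file with a turned wooden handle, 215 mm long, 21 mm high, along its x axis. Leave alone. Origin under its middle.
- pencil: Loose pencil, 8 mm thick, 168 mm long, along its x axis. Leave alone. Origin under its middle.
- pliers: Loose pair of pliers, about 155 mm long, 56 mm wide, 17 mm high, jaws to +x. Leave alone. Origin under it near the pivot.
- ruler: Loose steel ruler, 215 by 30 by 2 mm, along its y axis. Leave alone. Origin under its centre.
- tumbler: Loose drinking glass, 72 mm across, 85 mm high. Leave alone. Origin under its centre.
- ring_clamp: Loose wooden ring clamp, 125 by 31 by 30 mm, along its x axis. Leave alone. Origin under its centre.

How it is judged:
By the outcome, as a careful person would: the job done as asked, in the order asked, and still so for the second after the job is handed in, while the arm keeps its last pose, push and grip.
It also fails if it takes over 48 s, if anything falls off the work surface, if the arm or the gripper's body presses on something with over 40 N, if the wrist force passes 120 N, or if a joint passes its speed limit or range.

## Working session

There is one attempt and no reset: what is moved stays moved. The work goes in short steps, Python scripts to look and compute and a tool call to move; the robot and the scene stay as the last step left them, time stands still between calls to the robot, and variables do not carry over. Pictures are saved under pics/ and viewed, and the job is handed in when it is done.

Besides the shell and the picture viewer there is one more tool, called after ">>>" as name(argument=value, ...) on one line, values as JSON. move_arm: Moves the arm, as the interface text tells. Its arguments: {"type":"object","properties":{"increments":{"type":"array","items":{"type":"number"}}},"required":["increments"]}

```bash
mkdir -p pics; python3 - <<'E'
from station import r
import cv2,numpy as np
s=r.sense();print(s)
for n in("scene","top","wrist"):
    cv2.imwrite(f"pics/{n}0.png",r.capture(n)[:,:,::-1]);print(n,r.calibration(n))
E
```

```text
{'time_s': 0.0, 'joints': array([-5.95538698e+01,  2.20897959e+01,  3.79861327e-01, -3.05305452e-02,
       -6.84101094e+01, -1.48165602e+01]), 'joint_velocities': array([ 0.03010547, -0.0163159 ,  0.02496972, -0.07615619, -0.1496929 ,
       -0.15829527]), 'effort': array([ 3.82644548e-04, -3.90662420e+01,  1.87406248e+01,  4.21982288e+00,
        1.09453057e-02, -2.03819441e-04]), 'tcp_pos': array([ 0.16825448, -0.60131919,  0.22946631]), 'ee_rot': array([[-6.34500608e-04, -2.69226859e-01,  9.63076578e-01],
       [ 2.05727849e-03,  9.63074383e-01,  2.69227600e-01],
       [-9.99997683e-01,  2.15214181e-03, -5.71966546e-05]]), 'wrist_force': array([ 0.30157197, -0.43479256, -0.0450294 ]), 'moment': array([ 0.05341819,  0.01420572, -0.03023068]), 'gripper_width': 1.0013282759440354}
scene {'fx': 449.26367066828226, 'fy': 449.26367066828226, 'cx': 315.5469042665741, 'cy': 240.76433267235547, 'rvec': array([ 2.37775713,  0.70955325, -0.25072414]), 'tvec': array([-0.41281792, -0.1806122 ,  1.2432468 ])}
top {'fx': 579.0677395077647, 'fy': 579.0677395077647, 'cx': 323.20041336981296, 'cy': 243.71432086545417, 'rvec': array([ 2.13292217, -2.16043832,  0.14516406]), 'tvec': array([-0.04598545,  0.54590575,  1.20680638])}
wrist {'fx': 371.64829954431775, 'fy': 371.64829954431775, 'cx': 317.96665169415076, 'cy': 239.59385171579422, 'tool_from_camera': array([[ 1.08056024e-03, -3.04016004e-01,  9.52666312e-01,
        -1.55091998e-01],
       [ 9.99998347e-01,  1.72156864e-03, -5.84857495e-04,
         3.24021425e-04],
       [-1.46227441e-03,  9.52665369e-01,  3.04017362e-01,
        -8.31551207e-02],
       [ 0.00000000e+00,  0.00000000e+00,  0.00000000e+00,
         1.00000000e+00]])}
```

View pics/scene0.png

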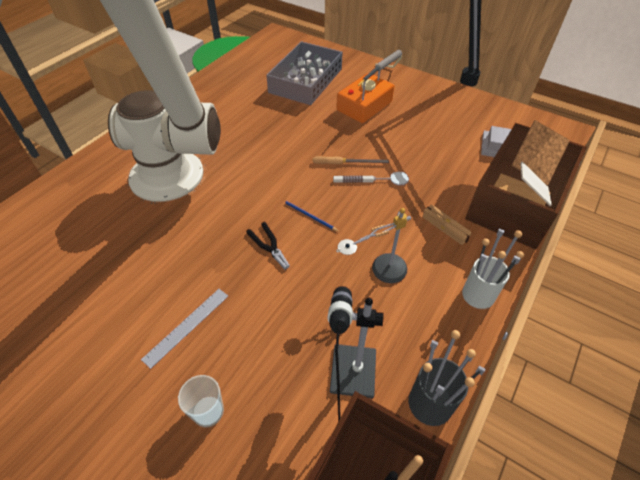

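View pics/top0.png

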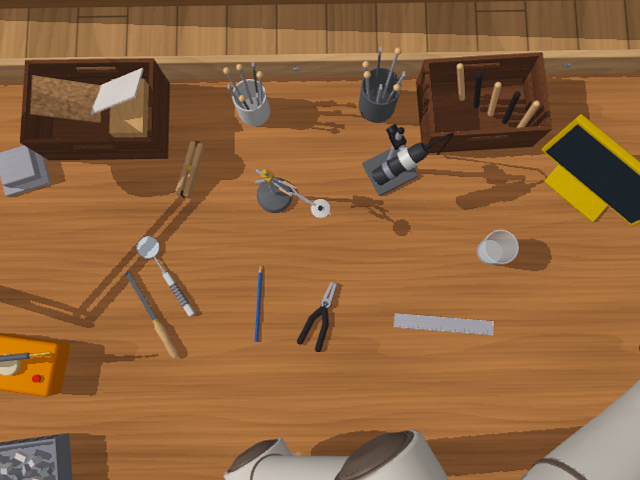

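View pics/wrist0.png

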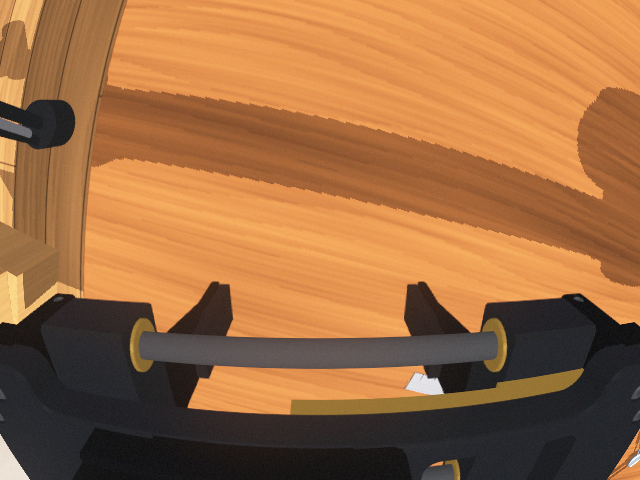

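The top view shows the mirror's head near (148,247) and its handle end near (190,312). The pendant is near (320,208), the third-hand base at (275,194), and the camera at (400,160). I'll enlarge these areas.

```bash
python3 - <<'E'
import cv2
a=cv2.imread("pics/top0.png");b=cv2.imread("pics/scene0.png")
cv2.imwrite("pics/t1.png",cv2.resize(a[225:345,110:270],None,fx=5,fy=5,interpolation=cv2.INTER_CUBIC))
cv2.imwrite("pics/t2.png",cv2.resize(a[110:250,240:440],None,fx=4,fy=4,interpolation=cv2.INTER_CUBIC))
cv2.imwrite("pics/s1.png",cv2.resize(b[140:290,300:440],None,fx=4,fy=4,interpolation=cv2.INTER_CUBIC))
cv2.imwrite("pics/s2.png",cv2.resize(b[270:410,300:440],None,fx=4,fy=4,interpolation=cv2.INTER_CUBIC))
E
```

```text
(no output)
```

View pics/t1.png

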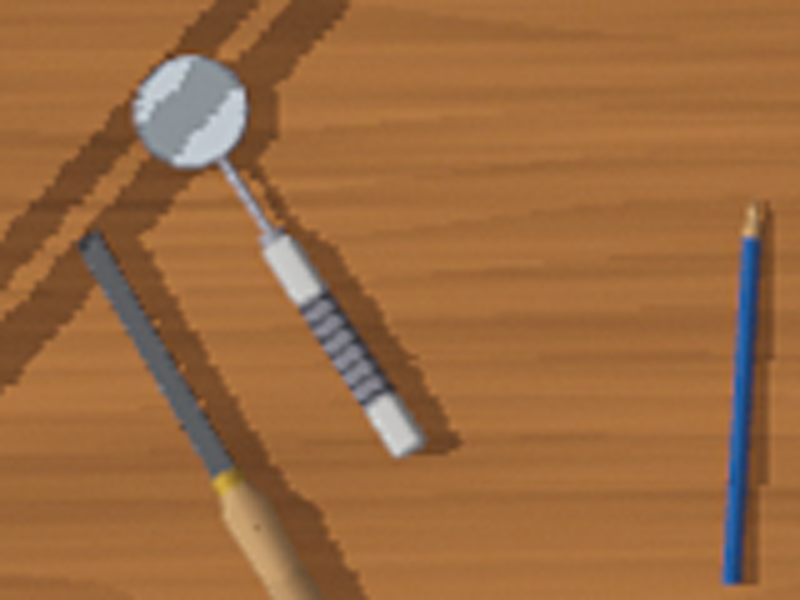

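View pics/t2.png

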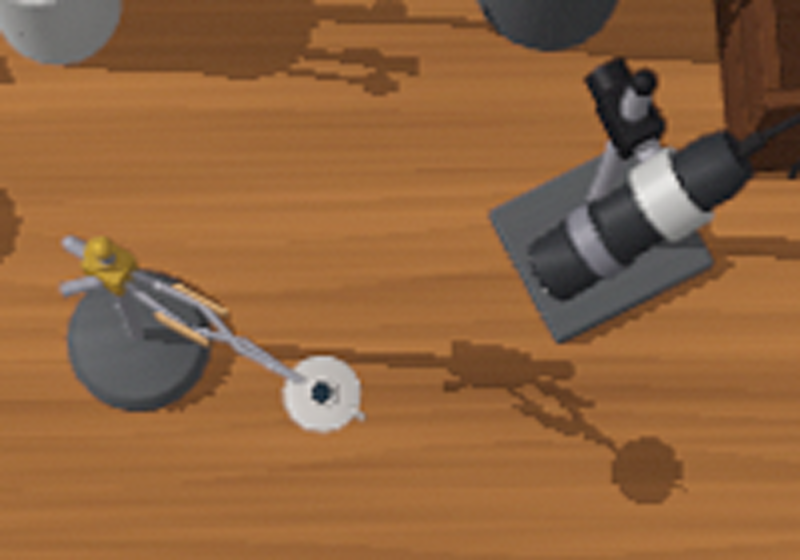

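View pics/s1.png

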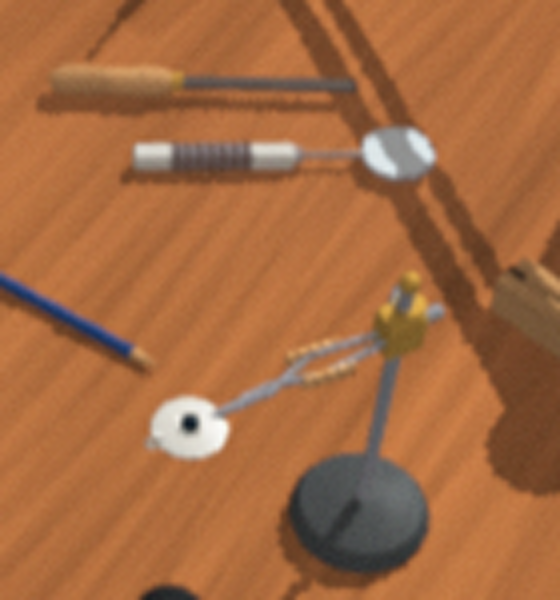

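View pics/s2.png

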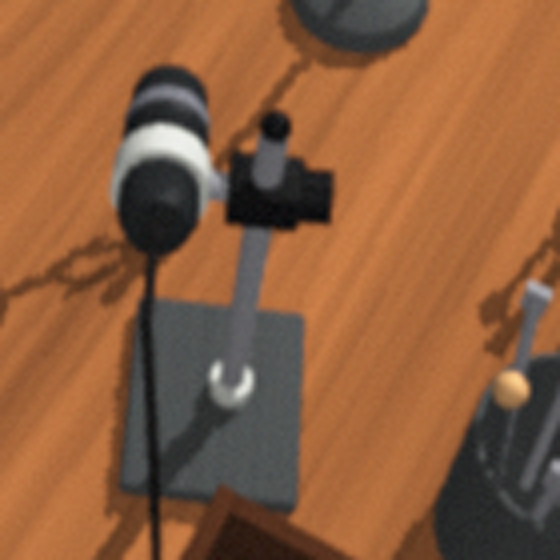

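```bash
cat > h.py <<'E'
import numpy as np,cv2
from station import r
def cam(n):
    c=r.calibration(n);K=np.array([[c['fx'],0,c['cx']],[0,c['fy'],c['cy']],[0,0,1]])
    return K,cv2.Rodrigues(c['rvec'])[0],c['tvec']
C={n:cam(n) for n in('top','scene')}
def ray(n,p):
    K,R,t=C[n];d=R.T@np.linalg.inv(K)@np.array([p[0],p[1],1.]);return -R.T@t,d/np.linalg.norm(d)
def plane(n,p,z):
    o,d=ray(n,p);return o+d*(z-o[2])/d[2]
def two(p,q):
    (o,d),(e,f)=ray('top',p),ray('scene',q)
    A=np.stack([d,-f],1);x=np.linalg.lstsq(A,e-o,rcond=None)[0]
    a,b=o+d*x[0],e+f*x[1];return (a+b)/2,np.linalg.norm(a-b)
def proj(n,X):
    K,R,t=C[n];v=K@(R@np.asarray(X)+t);return v[:2]/v[2]
E
python3 - <<'E'
from h import *
np.set_printoptions(precision=4,suppress=True)
t1=lambda x,y:(x/5+110-.4,y/5+225-.4)
t2=lambda x,y:(x/4+240-.4,y/4+110-.4)
s1=lambda x,y:(x/4+300-.4,y/4+140-.4)
s2=lambda x,y:(x/4+300-.4,y/4+270-.4)
P={'head':(t1(190,112),s1(398,153),.0105),'hend':(t1(412,447),s1(135,152),.014),'hfront':(t1(275,240),s1(298,150),.014),
'pend':(t2(322,393),s1(189,428),.1545),'base':(t2(139,335),s1(361,502),.021)}
W={}
for k,(a,b,z) in P.items():
    pa,pb=plane('top',a,z),plane('scene',b,z);W[k]=(pa+pb)/2
    print(k,pa[:2],pb[:2],'tri',*two(a,b))
for k,a,b in(('c_near_low',t2(490,213),s2(138,300)),('c2',t2(560,340),s2(138,300)),('c3',t2(713,262),s2(122,485))):
    print(k,plane('top',a,.01),plane('scene',b,.01))
for q in((138,300),(304,318),(297,500),(122,485)): print('scene corner',q,plane('scene',s2(*q),.01))
d=W['head']-W['hend'];print('mirror yaw',np.degrees(np.arctan2(d[1],d[0])),np.linalg.norm(d[:2]))
d=W['head']-W['hfront'];print('mirror yaw',np.degrees(np.arctan2(d[1],d[0])),np.linalg.norm(d[:2]))
d=W['base']-W['pend'];print('post dir',np.degrees(np.arctan2(d[1],d[0])),np.linalg.norm(d[:2]))
E
```

```text
head [0.547  0.3335] [0.5468 0.3333] tri [0.5469 0.3334 0.0104] 0.0002606873818794833
hend [0.3993 0.2321] [0.3986 0.233 ] tri [0.3992 0.2318 0.0153] 2.0504375436355665e-05
hfront [0.4896 0.2936] [0.49   0.2952] tri [0.49   0.2937 0.015 ] 0.0011682986615000337
pend [ 0.6001 -0.0482] [ 0.6006 -0.0499] tri [ 0.6002 -0.0484  0.1527] 0.0006560689206272904
base [0.6614 0.0535] [0.6627 0.0515] tri [0.6621 0.0538 0.0179] 9.264751040892186e-05
c_near_low [ 0.7311 -0.1423  0.01  ] [ 0.6572 -0.1806  0.01  ]
c2 [ 0.6579 -0.1797  0.01  ] [ 0.6572 -0.1806  0.01  ]
c3 [ 0.7012 -0.2662  0.01  ] [ 0.701  -0.2658  0.01  ]
scene corner (138, 300) [ 0.6572 -0.1806  0.01  ]
scene corner (304, 318) [ 0.7326 -0.143   0.01  ]
scene corner (297, 500) [ 0.7741 -0.2265  0.01  ]
scene corner (122, 485) [ 0.701  -0.2658  0.01  ]
mirror yaw 34.27870110024111 0.1790619362957858
mirror yaw 34.35418669374982 0.06910635935193227
post dir 58.73196611380794 0.11887539122568336
```

```bash
cat >> h.py <<'E'
from scipy.spatial.transform import Rotation as Ro
np.set_printoptions(precision=4,suppress=True)
def Rm(yaw,roll=0): # tool rot for mirror yaw and roll about mirror x
    M=(Ro.from_euler('z',yaw,degrees=True)*Ro.from_euler('x',roll,degrees=True)).as_matrix()
    return np.stack([-M[:,2],M[:,1],M[:,0]],1)
def inc(p,R):
    s=r.sense();T=s['ee_rot']
    return Ro.from_matrix(T.T@R).as_rotvec(degrees=True),T.T@(np.array(p)-s['tcp_pos'])
E
python3 - <<'E'
from h import *
print(inc((.38,-.2,.30),Rm(25)));print(inc((.452,.2688,.13),Rm(34.3)))
E
```

```text
(array([-9.3782,  0.001 , -0.0881]), array([-0.0698,  0.3298,  0.312 ]))
(array([-18.6782,   0.0082,  -0.088 ]), array([0.1009, 0.7616, 0.5076]))
```

>>> move_arm(increments=[-1,0,0,-0.02,0.02,0.02,0.087,-2,0,0,-0.04,0.05,0.05,0.087,-3,0,0,-0.06,0.08,0.08,0.087,-4,0,0,-0.07,0.11,0.105,0.087,-5,0,0,-0.07,0.14,0.13,0.08,-6,0,0,-0.07,0.17,0.16,0.07,-7,0,0,-0.07,0.2,0.19,0.06,-8,0,0,-0.07,0.23,0.22,0.05,-9,0,0,-0.07,0.26,0.25,0.04,-9,0,0,-0.07,0.29,0.28,0.04,-9,0,0,-0.07,0.32,0.31,0.04,-9,0,0,-0.07,0.33,0.312,0.04])

```text
time_s: 1.15
tcp_pos: [0.3816, -0.1971, 0.3005]
ee_rot: [[0.001, -0.42, 0.908], [0.0, 0.908, 0.42], [-1.0, -0.0, 0.001]]
wrist_force: [0.1, -0.9, -0.3]
gripper_width: 0.505
```

```bash
python3 - <<'E'
from h import *
print(inc((.452,.2688,.13),Rm(34.3)))
E
```

```text
(array([-9.4871,  0.0566,  0.0064]), array([0.1707, 0.3933, 0.2592]))
```

>>> move_arm(increments=[-1,0,0,0.0,0.03,0.02,0.04,-2,0,0,0.0,0.065,0.043,0.04,-3,0,0,0.0,0.1,0.066,0.04,-4,0,0,0.0,0.135,0.089,0.04,-5,0,0,0.0,0.17,0.112,0.04,-6,0,0,0.02,0.205,0.135,0.04,-7,0,0,0.04,0.24,0.158,0.04,-8,0,0,0.06,0.27,0.178,0.04,-9,0,0,0.08,0.3,0.2,0.04,-9.5,0,0,0.1,0.33,0.22,0.04,-9.5,0,0,0.12,0.36,0.24,0.04,-9.5,0,0,0.14,0.393,0.259,0.04])

```text
time_s: 2.15
tcp_pos: [0.4504, 0.2573, 0.1644]
ee_rot: [[-0.0, -0.561, 0.828], [-0.0, 0.828, 0.561], [-1.0, -0.0, -0.0]]
wrist_force: [0.8, -0.6, 0.9]
gripper_width: 0.461
```

```bash
python3 - <<'E'
from h import *
s=r.sense();print(s['tcp_pos'])
cv2.imwrite('pics/w1.png',r.capture('wrist')[:,:,::-1])
print(inc((.452,.2688,.06),Rm(34.3)),r.sense()['time_s'])
E
```

```text
[0.4504 0.2573 0.1644]
(array([ 0.0021, -0.201 , -0.0053]), array([0.1002, 0.0051, 0.0056])) 2.2
```

View pics/w1.png

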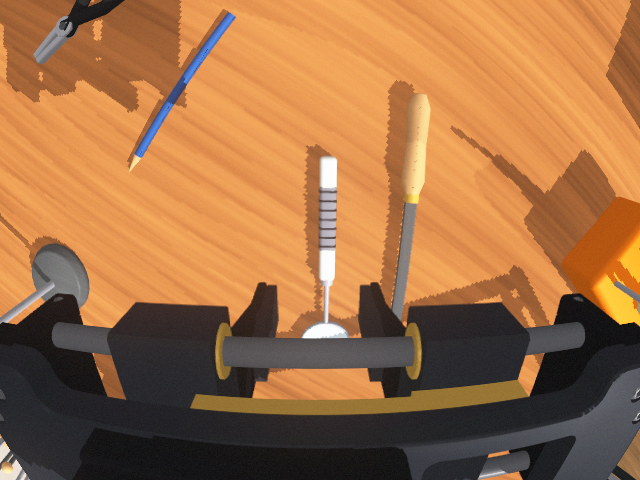

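>>> move_arm(increments=[0,0,0,0.03,0.003,0.003,0.04,0,0,0,0.06,0.005,0.0055,0.04,0,0,0,0.09,0.005,0.0055,0.04,0,0,0,0.1,0.005,0.0055,0.04,0,0,0,0.1,0.005,0.0055,0.04,0,0,0,0.1,0.005,0.0055,0.04])

```text
time_s: 2.7
tcp_pos: [0.4528, 0.263, 0.0661]
ee_rot: [[0.0, -0.561, 0.828], [-0.0, 0.828, 0.561], [-1.0, -0.001, -0.0]]
wrist_force: [-0.1, 0.4, 0.1]
gripper_width: 0.453
```

```bash
python3 - <<'E'
from h import *
s=r.sense()
im=r.capture('wrist');cv2.imwrite('pics/w2.png',im[:,:,::-1])
c=r.calibration('wrist')
def wray(p):
    d=np.array([p[0]-c['cx'],p[1]-c['cy']]);a=np.linalg.norm(d);th=a/c['fx']
    v=np.r_[d/a*np.sin(th),np.cos(th)];M=c['tool_from_camera']
    R=s['ee_rot'];return s['tcp_pos']+R@M[:3,3],R@M[:3,:3]@v
s=r.sense();print(s['tcp_pos'],inc((.452,.2688,.0095),Rm(34.3)),s['time_s'])
E
```

```text
[0.4533 0.2635 0.067 ] (array([-0.1511,  0.1416, -0.0037]), array([0.0575, 0.0051, 0.0017])) 2.75
```

View pics/w2.png

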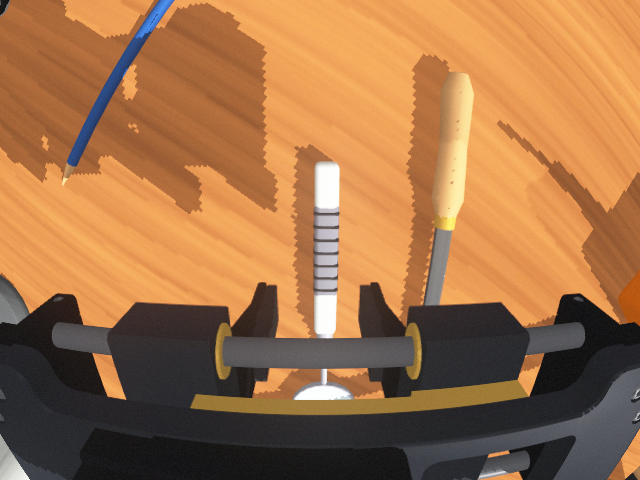

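```bash
cat >> h.py <<'E'
def wray(p,s):
    c=r.calibration('wrist')
    d=np.array([p[0]-c['cx'],p[1]-c['cy']]);a=np.linalg.norm(d);th=a/c['fx']
    v=np.r_[d/a*np.sin(th),np.cos(th)];M=c['tool_from_camera'];R=s['ee_rot']
    return s['tcp_pos']+R@M[:3,3],R@M[:3,:3]@v
def wpl(p,s,z):
    o,d=wray(p,s);return o+d*(z-o[2])/d[2]
E
python3 - <<'E'
from h import *
s=r.sense();R=s['ee_rot']
for p in((327,163),(326,208),(325,292),(325,334),(316,250),(337,250)):
    X=wpl(p,s,.014);print(p,X,R.T@(X-s['tcp_pos']))
print(s['joint_velocities'])
E
```

```text
(327, 163) [0.3996 0.2329 0.014 ] [ 0.0529  0.0048 -0.0617]
(326, 208) [0.4213 0.2472 0.014 ] [ 0.0529  0.0044 -0.0358]
(325, 292) [0.4654 0.2769 0.014 ] [0.0531 0.0043 0.0173]
(325, 334) [0.4908 0.2944 0.014 ] [0.0532 0.0046 0.0482]
(316, 250) [0.4456 0.2567 0.014 ] [ 0.053  -0.0013 -0.0103]
(337, 250) [0.4386 0.267  0.014 ] [ 0.053   0.0112 -0.0103]
[-0.0196 -1.1679  0.5892 -0.0435  0.3245 -0.0368]
```

>>> move_arm(increments=[0,0,0,0.0,0.005,0.002,0.04,0,0,0,0.01,0.005,0.002,0.04,0,0,0,0.02,0.005,0.002,0.04,0,0,0,0.03,0.005,0.002,0.04,0,0,0,0.03,0.005,0.002,0.04,0,0,0,0.03,0.005,0.002,0.03,0,0,0,0.03,0.005,0.002,0.03])

```text
time_s: 3.33
tcp_pos: [0.4513, 0.2681, 0.0354]
ee_rot: [[-0.0, -0.561, 0.828], [-0.0, 0.828, 0.561], [-1.0, -0.0, -0.0]]
wrist_force: [-0.3, -0.1, -0.5]
gripper_width: 0.388
```

```bash
python3 - <<'E'
from h import *
s=r.sense()
im=r.capture('wrist');cv2.imwrite('pics/w3.png',im[:,:,::-1])
print(s['tcp_pos'],inc((.452,.2688,.0095),Rm(34.3)),s['joint_velocities'])
E
```

```text
[0.4513 0.2681 0.0354] (array([-0.1632,  0.0088,  0.0061]), array([0.0262, 0.0001, 0.0008])) [-0.0511 -0.5977  0.451   0.0662 -0.0852 -0.0448]
```

View pics/w3.png

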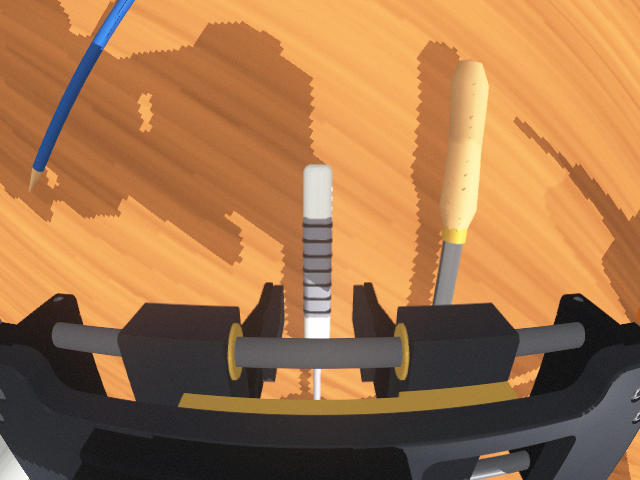

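>>> move_arm(increments=[0,0,0,0.006,0,0.001,0.03,0,0,0,0.012,0,0.001,0.028,0,0,0,0.018,0,0.001,0.026,0,0,0,0.022,0,0.001,0.024,0,0,0,0.025,0,0.001,0.022,0,0,0,0.025,0,0.001,0.02,0,0,0,0.025,0,0.001,0.019,0,0,0,0.025,0,0.001,0.018])

```text
time_s: 4.05
tcp_pos: [0.4522, 0.2688, 0.0107]
ee_rot: [[0.0, -0.561, 0.828], [0.0, 0.828, 0.561], [-1.0, 0.0, 0.0]]
wrist_force: [0.3, 0.4, -0.3]
gripper_width: 0.219
```

```bash
python3 - <<'E'
from h import *
s=r.sense()
im=r.capture('wrist');cv2.imwrite('pics/w4.png',im[:,:,::-1])
print(s['tcp_pos'],inc((.452,.2688,.0095),Rm(34.3)),s['gripper_width']*87,s['wrist_force'])
E
```

```text
[0.4522 0.2688 0.0107] (array([-0.1642,  0.0264, -0.0043]), array([ 0.0013,  0.    , -0.0002])) 19.02776755963493 [ 0.2675  0.3864 -0.2751]
```

View pics/w4.png

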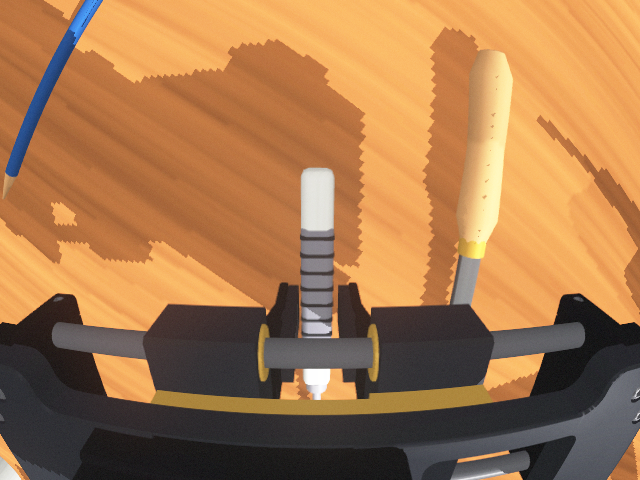

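>>> move_arm(increments=[0,0,0,0,0,0,0.017,0,0,0,0,0,0,0.016,0,0,0,0,0,0,0.015,0,0,0,0,0,0,0.0145,0,0,0,0,0,0,0.014,0,0,0,0,0,0,0.014,0,0,0,0,0,0,0.014,0,0,0,0,0,0,0.014])

```text
time_s: 4.77
tcp_pos: [0.4521, 0.2687, 0.0107]
ee_rot: [[0.0, -0.561, 0.828], [0.0, 0.828, 0.561], [-1.0, -0.0, 0.0]]
wrist_force: [-0.5, -0.7, 0.8]
gripper_width: 0.162
```

```bash
python3 - <<'E'
from h import *
s=r.sense()
print(s['tcp_pos'],s['gripper_width']*87,s['wrist_force'],s['moment'])
E
```

```text
[0.4521 0.2687 0.0107] 14.127867141248132 [-0.4713 -0.7373  0.772 ] [-0.0863 -0.134   0.0135]
```

>>> move_arm(increments=[0,0,0,0,0,0,0.0135,0,0,0,0,0,0,0.0135,0,0,0,0,0,0,0.0135])

```text
time_s: 5.02
tcp_pos: [0.4521, 0.2687, 0.0107]
ee_rot: [[0.0, -0.561, 0.828], [0.0, 0.828, 0.561], [-1.0, -0.0, 0.0]]
wrist_force: [0.3, -1.3, 0.4]
gripper_width: 0.159
```

```bash
python3 - <<'E'
from h import *
s=r.sense()
print(s['tcp_pos'],s['gripper_width']*87,s['wrist_force'],s['moment'])
E
```

```text
[0.4521 0.2687 0.0107] 13.82584039150022 [ 0.3142 -1.3     0.4397] [-0.1495 -0.1857 -0.0267]
```

>>> move_arm(increments=[0,0,0,-0.002,0,0,0.0135,0,0,0,-0.005,0,0,0.0135,0,0,0,-0.009,0,0,0.0135,0,0,0,-0.013,0,0,0.0135,0,0,0,-0.015,0,0,0.0135,0,0,0,-0.015,0,0,0.0135])

```text
time_s: 5.52
tcp_pos: [0.4523, 0.2691, 0.0264]
ee_rot: [[0.001, -0.561, 0.828], [0.001, 0.828, 0.561], [-1.0, 0.0, 0.001]]
wrist_force: [0.3, 0.4, -2.0]
gripper_width: 0.156
```

```bash
python3 - <<'E'
from h import *
s=r.sense()
print(s['tcp_pos'],s['gripper_width']*87,s['wrist_force'],s['moment'])
im=r.capture('wrist');cv2.imwrite('pics/w5.png',im[:,:,::-1])
a=r.capture('scene')[:,:,::-1];cv2.imwrite('pics/s5.png',cv2.resize(a[140:260,300:440],None,fx=5,fy=5,interpolation=cv2.INTER_CUBIC))
E
```

```text
[0.4523 0.2691 0.0264] 13.586659202259192 [ 0.2615  0.4039 -1.9749] [ 0.0141  0.0475 -0.0111]
```

View pics/w5.png

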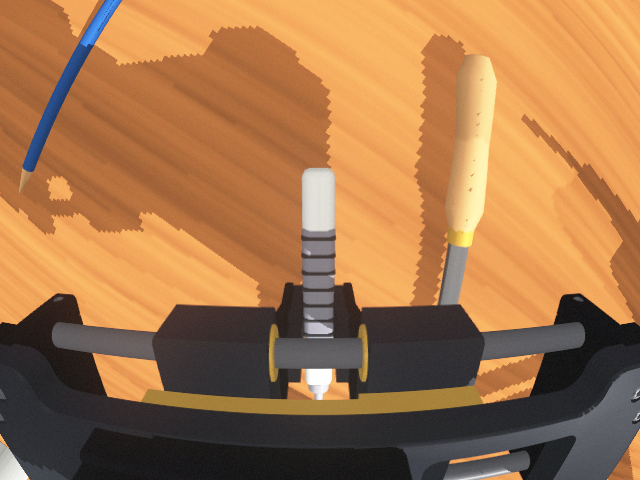

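View pics/s5.png

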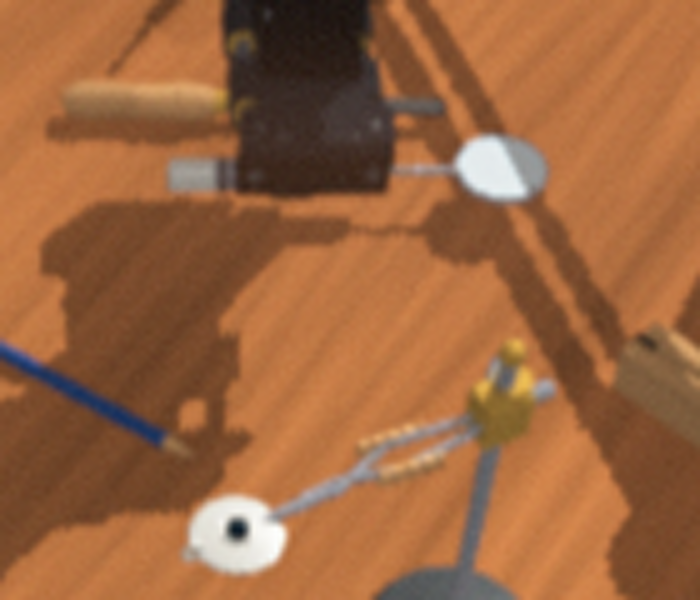

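```bash
python3 - <<'E'
from h import *
for p,y,ro in(((.43,.255,.1),34.3,0),((.385,.1,.13),30,0),((.39,-.155,.11),26.7,0),):print(inc(p,Rm(y,ro)))
E
```

```text
(array([-0.1747,  0.0169, -0.0098]), array([-0.0742,  0.001 , -0.0259]))
(array([ 4.1253,  0.0166, -0.0104]), array([-0.1043, -0.1021, -0.1501]))
(array([ 7.4253,  0.0163, -0.0109]), array([-0.0843, -0.316 , -0.289 ]))
```

>>> move_arm(increments=[0,0,0,-0.01,0,-0.002,0.0135,0,0,0,-0.025,0,-0.006,0.0135,0,0,0,-0.043,0,-0.013,0.0135,0,0,0,-0.06,-0.003,-0.023,0.0135,0.5,0,0,-0.075,-0.012,-0.037,0.0135,1,0,0,-0.088,-0.025,-0.055,0.0135,1.5,0,0,-0.096,-0.04,-0.075,0.0135,2,0,0,-0.101,-0.056,-0.095,0.0135,2.5,0,0,-0.104,-0.072,-0.115,0.0135,3,0,0,-0.104,-0.086,-0.131,0.0135,3.5,0,0,-0.104,-0.096,-0.143,0.0135,4,0,0,-0.104,-0.102,-0.15,0.0135])

```text
time_s: 6.62
tcp_pos: [0.3842, 0.0985, 0.13]
ee_rot: [[-0.0, -0.501, 0.866], [0.0, 0.866, 0.501], [-1.0, 0.0, -0.0]]
wrist_force: [0.1, 0.1, -0.3]
gripper_width: 0.159
```

```bash
python3 - <<'E'
from h import *
s=r.sense()
print(s['tcp_pos'],s['gripper_width']*87,s['wrist_force'],s['moment'])
im=r.capture('wrist');cv2.imwrite('pics/w6.png',im[:,:,::-1])
cv2.imwrite('pics/t6.png',r.capture('top')[:,:,::-1])
for p,y,ro in(((.39,-.155,.11),26.7,0),((.39,-.155,.105),26.7,30),):print(inc(p,Rm(y,ro)))
E
```

```text
[0.3842 0.0985 0.13  ] 13.799108177241948 [ 0.1059  0.0586 -0.2842] [ 0.0333 -0.0168  0.033 ]
(array([ 3.3363,  0.0007, -0.0034]), array([ 0.0198, -0.2227, -0.1227]))
(array([ 3.2599, -0.8727, 29.9881]), array([ 0.0248, -0.2227, -0.1227]))
```

View pics/w6.png

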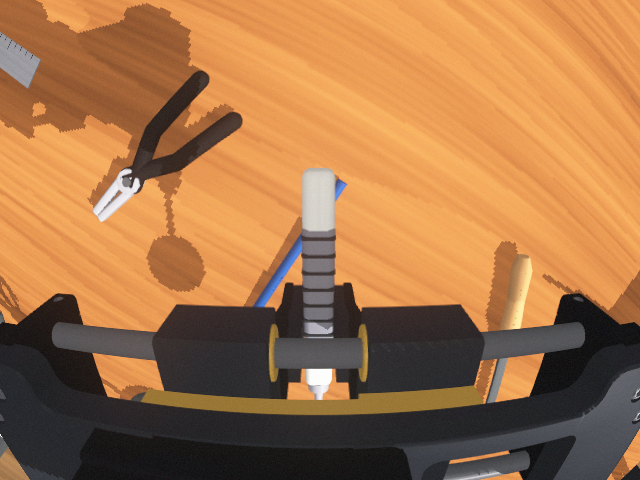

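View pics/t6.png

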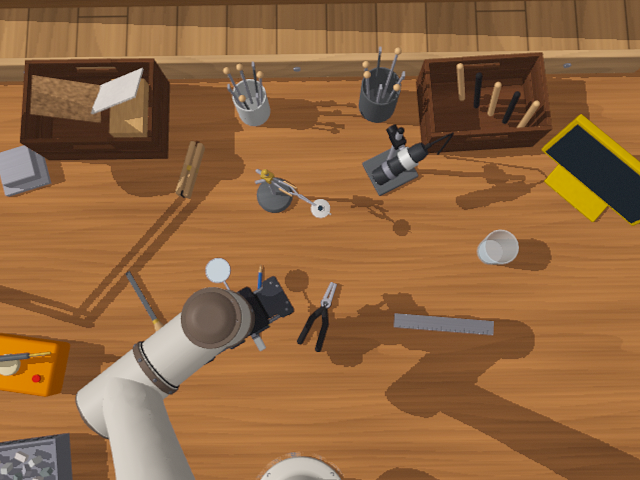

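>>> move_arm(increments=[0,0,0,0,-0.01,-0.006,0.0135,0.3,0,0,0.002,-0.027,-0.015,0.0135,0.6,0,0,0.004,-0.048,-0.027,0.0135,0.9,0,0,0.006,-0.071,-0.04,0.0135,1.2,0,0,0.008,-0.094,-0.053,0.0135,1.5,0,0,0.01,-0.117,-0.066,0.0135,1.8,0,0,0.012,-0.14,-0.078,0.0135,2.1,0,0,0.014,-0.163,-0.09,0.0135,2.4,0,0,0.016,-0.185,-0.102,0.0135,2.8,0,0,0.018,-0.204,-0.112,0.0135,3.1,0,0,0.02,-0.216,-0.119,0.0135,3.3,0,0,0.02,-0.222,-0.123,0.0135])

```text
time_s: 7.72
tcp_pos: [0.3911, -0.1546, 0.1091]
ee_rot: [[-0.001, -0.45, 0.893], [-0.0, 0.893, 0.45], [-1.0, 0.0, -0.001]]
wrist_force: [-1.1, -0.1, -1.1]
gripper_width: 0.161
```

```bash
python3 - <<'E'
from h import *
s=r.sense()
print(s['tcp_pos'],s['gripper_width']*87,s['joints'])
for p,y,ro in(((.39,-.155,.105),26.7,30),):print(inc(p,Rm(y,ro)))
E
```

```text
[ 0.3911 -0.1546  0.1091] 13.99131473630589 [  0.7695  10.3715 -36.6747   0.0186 -42.9887 -64.0319]
(array([ 0.0403, -0.0495, 29.9961]), array([ 0.0041,  0.0002, -0.0011]))
```

>>> move_arm(increments=[0,0,1,0,0,0,0.0135,0,0,3,0,0,0,0.0135,0,0,6,0.001,0,0,0.0135,0,0,9,0.001,0,0,0.0135,0,0,12,0.002,0,0,0.0135,0,0,15,0.002,0,0,0.0135,0,0,18,0.003,0,0,0.0135,0,0,21,0.003,0,0,0.0135,0,0,24,0.004,0,0,0.0135,0,0,27,0.004,0,0,0.0135,0,0,29,0.004,0,0,0.0135,0,0,30,0.004,0,0,0.0135])

```text
time_s: 8.72
tcp_pos: [0.3913, -0.1538, 0.1049]
ee_rot: [[-0.227, -0.391, 0.892], [0.447, 0.772, 0.452], [-0.865, 0.501, -0.0]]
wrist_force: [-0.1, -0.5, -0.0]
gripper_width: 0.158
```

```bash
python3 - <<'E'
from h import *
s=r.sense()
print(s['tcp_pos'],s['gripper_width']*87,s['joints'],s['wrist_force'])
im=r.capture('wrist');cv2.imwrite('pics/w7.png',im[:,:,::-1])
cv2.imwrite('pics/s7.png',r.capture('scene')[:,:,::-1])
for p,y,ro in(((.4973-.05*.8934,-.1007-.05*.4493,.100),26.7,30),((.4973,-.1007,.100),26.7,30),):print(inc(p,Rm(y,ro)))
E
```

```text
[ 0.3913 -0.1538  0.1049] 13.720012488878975 [-16.1979  24.1758 -14.8189 -22.3943 -73.8229 -36.2821] [-0.0575 -0.4998 -0.0381]
(array([ 0.0955, -0.1006, -0.0042]), array([ 0.004 , -0.003 ,  0.0689]))
(array([ 0.0955, -0.1006, -0.0042]), array([ 0.0039, -0.0031,  0.1189]))
```

View pics/w7.png

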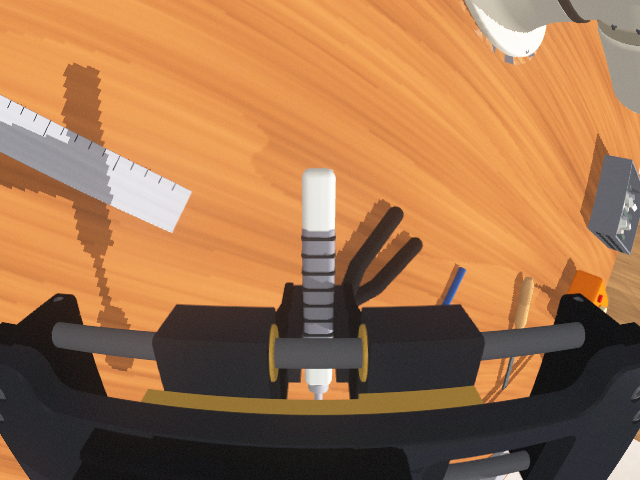

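View pics/s7.png

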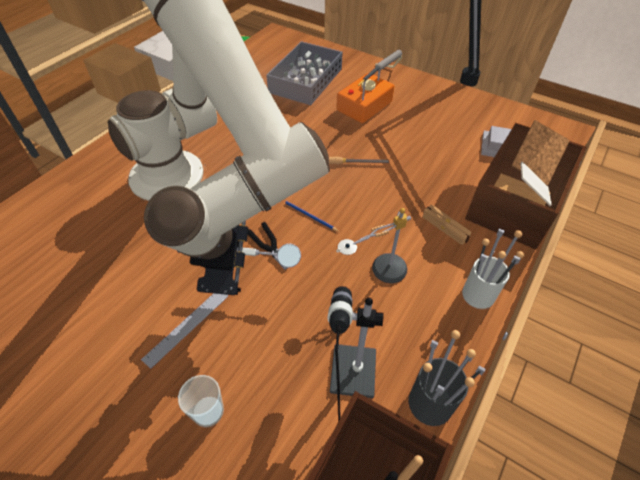

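>>> move_arm(increments=[0,0,0,0.001,-0.001,0.004,0.0135,0,0,0,0.002,-0.002,0.011,0.0135,0,0,0,0.004,-0.003,0.02,0.0135,0,0,0,0.004,-0.003,0.03,0.0135,0,0,0,0.004,-0.003,0.04,0.0135,0,0,0,0.004,-0.003,0.05,0.0135,0,0,0,0.004,-0.003,0.06,0.0135,0,0,0,0.004,-0.003,0.066,0.0135,0,0,0,0.004,-0.003,0.069,0.0135,0,0,0,0.004,-0.003,0.069,0.0135,0,0,0,0.004,-0.003,0.069,0.0135])

```text
time_s: 9.73
tcp_pos: [0.4518, -0.123, 0.1006]
ee_rot: [[-0.226, -0.391, 0.892], [0.446, 0.773, 0.451], [-0.866, 0.5, -0.0]]
wrist_force: [-0.4, -1.0, -0.1]
gripper_width: 0.161
```

```bash
python3 - <<'E'
from h import *
s=r.sense()
print(s['tcp_pos'],s['gripper_width']*87,s['wrist_force'])
a=r.capture('scene')[:,:,::-1];b=r.capture('top')[:,:,::-1];cv2.imwrite('pics/s8.png',a);cv2.imwrite('pics/t8.png',b)
c=s['tcp_pos']+s['ee_rot']@np.array([.0002,0,.115]);pt,ps=proj('top',c),proj('scene',c);print(c,pt,ps)
for im,p,n in((b,pt,'t'),(a,ps,'s')):
    x,y=int(p[0])-50,int(p[1])-50;print(n,x,y)
    cv2.imwrite(f'pics/{n}8c.png',cv2.resize(im[y:y+100,x:x+120],None,fx=6,fy=6,interpolation=cv2.INTER_CUBIC))
print(inc((.4973,-.1007,.100),Rm(26.7,30)))
E
```

```text
[ 0.4518 -0.123   0.1006] 14.012490533886682 [-0.3851 -0.9694 -0.1209]
[ 0.5544 -0.071   0.1004] [331.7783 234.9403] [321.232  259.6918]
t 281 184
s 271 209
(array([ 0.0858, -0.0771, -0.0171]), array([ 0.0003, -0.0008,  0.051 ]))
```

View pics/s8c.png

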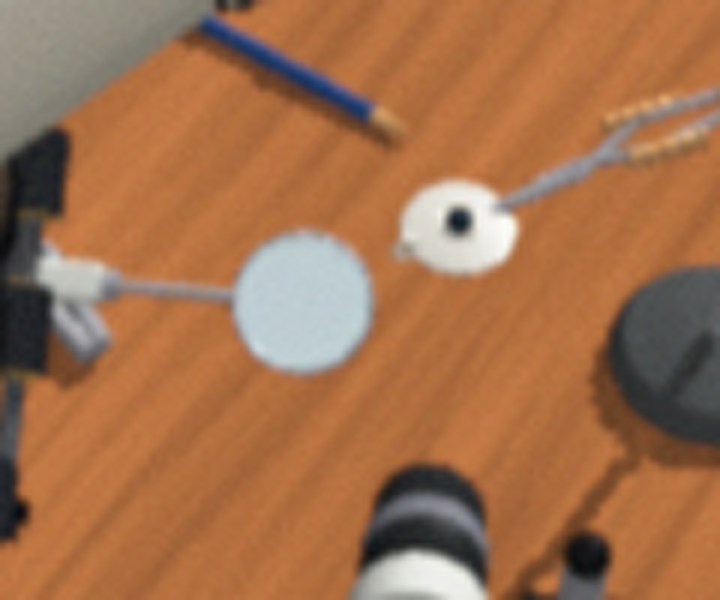

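View pics/t8c.png

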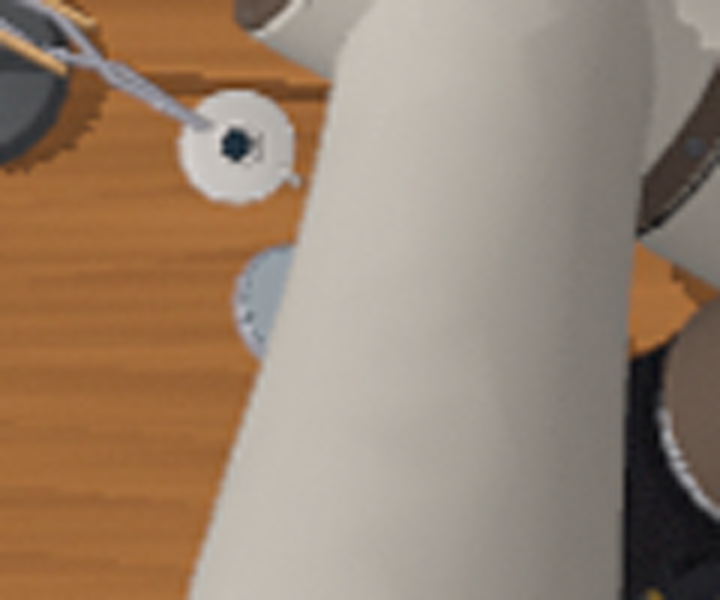

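```bash
python3 - <<'E'
from h import *
print('pend pred',proj('scene',(.6002,-.0488,.1545)),proj('top',(.6002,-.0488,.1545)),'meas scene 347.1 246.4, top 320.1 207.85')
c=np.array([.5544,-.071,.1004])
for d in np.eye(3)*.005: print(proj('scene',c+d)-proj('scene',c))
M=np.stack([Rm(26.7,30)[:,2],Rm(26.7,30)[:,1]],1)
th=np.linspace(0,2*np.pi,200);P=c[:,None]+M@np.array([np.cos(th),np.sin(th)])*.025
q=np.array([proj('top',x) for x in P.T]);print('top rim left,top,bottom',q[:,0].min(),q[:,1].min(),q[:,1].max())
q=np.array([proj('scene',x) for x in P.T]);print('scene rim',q.min(0),q.max(0))
E
```

```text
pend pred [346.9636 246.132 ] [320.3901 207.7914] meas scene 347.1 246.4, top 320.1 207.85
[2.0188 1.06  ]
[ 1.2946 -1.6113]
[ 0.0222 -1.4291]
top rim left,top,bottom 320.77979046089985 223.61004656561298 246.40717259490646
scene rim [309.2765 247.815 ] [333.2235 271.6495]
```

View pics/s8.png

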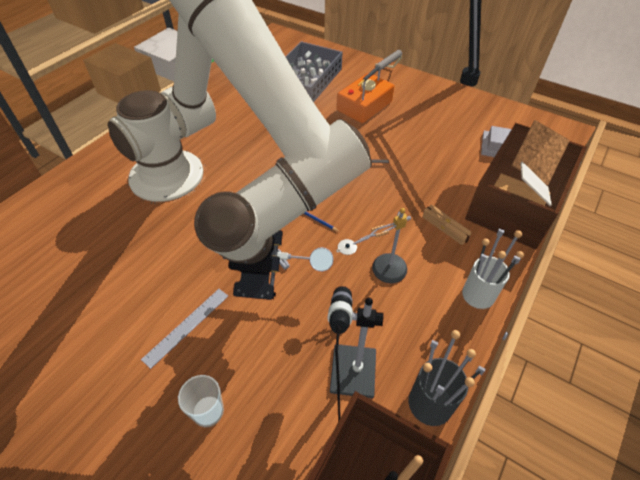

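>>> move_arm(increments=[0,0,0,0,0,0.003,0.0135,0,0,0,0,0,0.009,0.0135,0,0,0,0,-0.001,0.017,0.0135,0,0,0,0,-0.001,0.025,0.0135,0,0,0,0,-0.002,0.033,0.0135,0,0,0,0.0005,-0.002,0.04,0.0135,0,0,0,0.0005,-0.002,0.046,0.0135,0,0,0,0.0005,-0.002,0.049,0.0135,0,0,0,0.0005,-0.002,0.0505,0.0135,0,0,0,0.0005,-0.002,0.0505,0.0135,0,0,0,0.0005,-0.002,0.0505,0.0135,0,0,0,0.0005,-0.002,0.0505,0.0135])

```text
time_s: 10.83
tcp_pos: [0.4975, -0.1016, 0.0993]
ee_rot: [[-0.226, -0.391, 0.892], [0.446, 0.773, 0.451], [-0.866, 0.5, -0.0]]
wrist_force: [-0.3, -0.0, -0.1]
gripper_width: 0.167
```

```bash
python3 - <<'E'
from h import *
s=r.sense()
print(s['tcp_pos'],s['gripper_width']*87,s['wrist_force'],s['joint_velocities'])
a=r.capture('scene')[:,:,::-1];b=r.capture('top')[:,:,::-1];w=r.capture('wrist')[:,:,::-1]
cv2.imwrite('pics/s9.png',a);cv2.imwrite('pics/t9.png',b);cv2.imwrite('pics/w9.png',w)
cv2.imwrite('pics/s9c.png',cv2.resize(a[200:330,270:420],None,fx=5,fy=5,interpolation=cv2.INTER_CUBIC))
cv2.imwrite('pics/t9c.png',cv2.resize(b[150:270,260:420],None,fx=5,fy=5,interpolation=cv2.INTER_CUBIC))
c=s['tcp_pos']+s['ee_rot']@np.array([.0002,0,.115]);print(c)
E
```

```text
[ 0.4975 -0.1016  0.0993] 14.568763098900819 [-0.2994 -0.0425 -0.1076] [-0.1814 -0.0796 -0.0488  0.0133  0.0122  0.1481]
[ 0.6001 -0.0497  0.0991]
```

View pics/s9c.png

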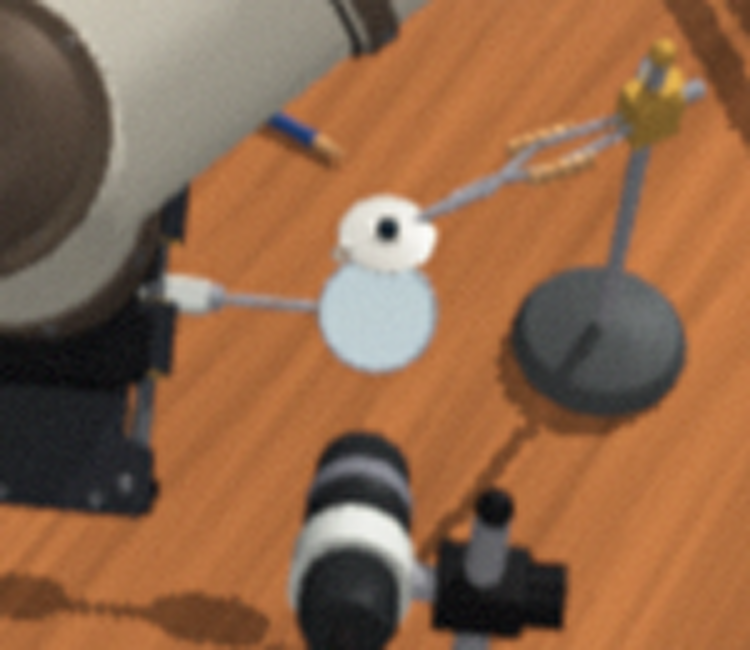

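View pics/t9c.png

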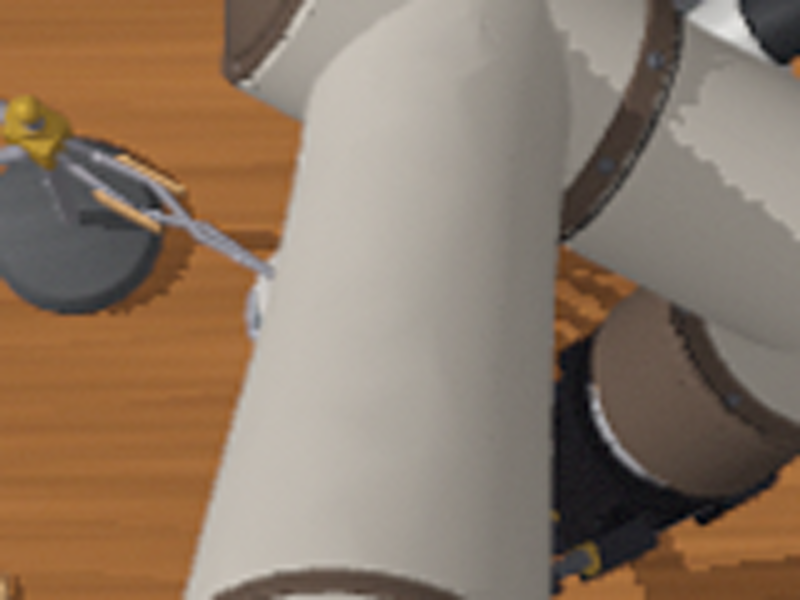

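View pics/w9.png

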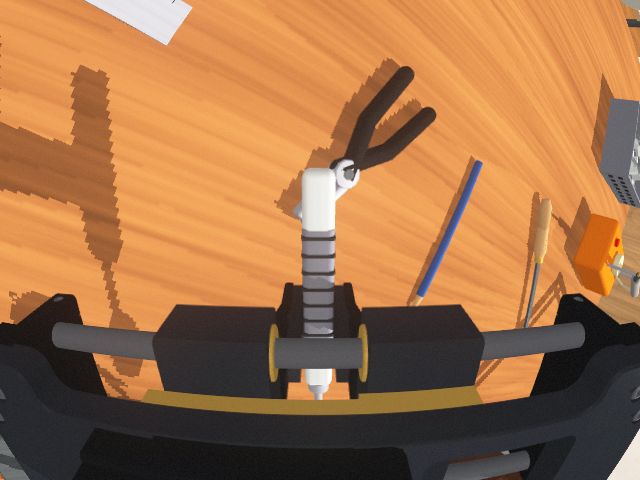

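```bash
python3 - <<'E'
from h import *
M=np.stack([Rm(26.7,30)[:,2],Rm(26.7,30)[:,1]],1)
th=np.linspace(0,2*np.pi,400)
for c in((.6002,-.0488,.1),(.6001,-.0497,.0991)):
    P=np.array(c)[:,None]+M@np.array([np.cos(th),np.sin(th)])*.025
    q=np.array([proj('scene',x) for x in P.T]);print('scene rim',q.min(0),q.max(0))
    q=np.array([proj('top',x) for x in P.T]);print('top rim',q.min(0),q.max(0))
a=cv2.imread('pics/s9.png');hsv=cv2.cvtColor(a,cv2.COLOR_BGR2HSV)
m=((hsv[...,0]>80)&(hsv[...,0]<115)&(hsv[...,1]>15)&(hsv[...,1]<80)&(hsv[...,2]>150)).astype(np.uint8);m[:235]=0;m[285:]=0;m[:,:325]=0;m[:,365:]=0
n,l,st,ce=cv2.connectedComponentsWithStats(m);print(st[1:],ce[1:])
i=1+np.argmax(st[1:,4]);cn=max(cv2.findContours((l==i).astype(np.uint8),0,cv2.CHAIN_APPROX_NONE)[0],key=len)[:,0]
low=cn[cn[:,1]>254]
print(cv2.fitEllipse(low.astype(np.float32)),low.min(0),low.max(0))
print([round(r.sense()['gripper_width']*87,2)])
E
```

```text
scene rim [333.5097 250.3974] [357.6301 274.3519]
top rim [309.6325 201.9834] [331.516  224.3748]
scene rim [333.2277 250.9257] [357.3403 274.8778]
top rim [310.0865 202.1165] [331.9465 224.493 ]
[[334 253  22  20 345]] [[344.858 262.771]]
((344.9547119140625, 262.9326477050781), (18.531217575073242, 21.637292861938477), 89.81918334960938) [334 255] [355 272]
[14.02]
```

>>> move_arm(increments=[0,0,0,0.0007,-0.0008,0.0007,0.0135,0,0,0,0.0007,-0.0008,0.0007,0.0135,0,0,0,0.0007,-0.0008,0.0007,0.0135,0,0,0,0.0007,-0.0008,0.0007,0.0135,0,0,0,0.0007,-0.0008,0.0007,0.0135,0,0,0,0.0007,-0.0008,0.0007,0.0135,0,0,0,0.0007,-0.0008,0.0007,0.0135,0,0,0,0.0007,-0.0008,0.0007,0.0135])

```text
time_s: 11.65
tcp_pos: [0.4985, -0.1015, 0.0982]
ee_rot: [[-0.226, -0.391, 0.892], [0.446, 0.773, 0.451], [-0.866, 0.5, -0.0]]
wrist_force: [-0.6, 0.7, 0.3]
gripper_width: 0.157
```

```bash
python3 - <<'E'
from h import *
s=r.sense();print(s['tcp_pos'],s['wrist_force'],s['gripper_width']*87)
a=r.capture('scene')[:,:,::-1];cv2.imwrite('pics/s10.png',cv2.resize(a[0:400,120:440],None,fx=1.5,fy=1.5))
cv2.imwrite('pics/s10c.png',cv2.resize(a[230:290,320:370],None,fx=10,fy=10,interpolation=cv2.INTER_CUBIC))
E
```

```text
[ 0.4985 -0.1015  0.0982] [-0.5725  0.7329  0.3371] 13.657186656141047
```

View pics/s10.png

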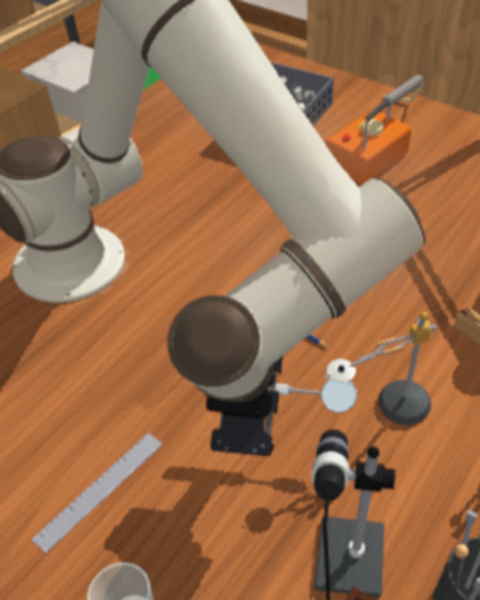

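View pics/s10c.png

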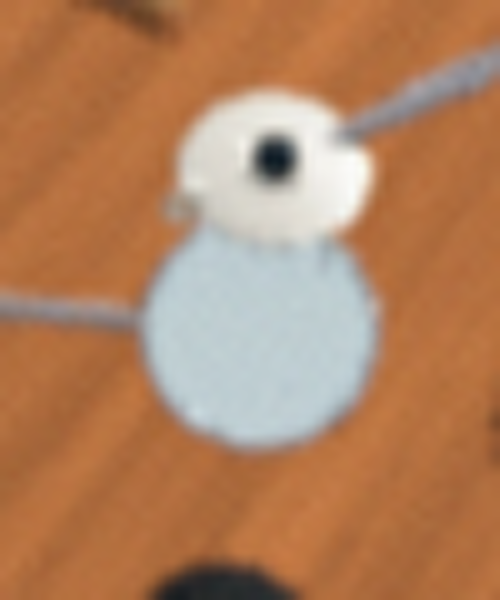

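```bash
python3 -c "
from station import r
print(r.finish_job())"
```

```text
the job is handed in; nothing more can be done
None
```

The mirror is in place under the pendant, still held in the gripper, and I handed the job in at about 11.7 s. I had no view through the inspection camera, so that it sees the mark rests on geometry.

- **Grip:** I gripped the handle near its balance point with the fingers set to 13.5 mm on a 14 mm handle. The grip force can't be read directly, so staying under 25 N is my judgement. The opening read about 13.6–14.6 mm with noise, and the wrist pictures up to the one before a final 1 mm correction showed no slip.
- **Position:** after that correction, the head's rim in the scene picture was within about 0.2 pixels (under 1 mm) of where a head centred on the sight point should appear. The top camera was mostly blocked by the forearm, so this rests mainly on one camera. The calibration is also only good to about 2 mm.
- **Angle:** by the arm's own reading, the glass faces 30° from vertical, leaning towards the camera. The camera stand's direction was measured from its base corners to about half a degree.
- **Disagreement:** before correcting, the pictures put the head about 1.5 mm away from where the arm's reading placed it. I trusted the pictures, so the arm's reading alone puts the glass centre about 2 mm low.
- **Clearance:** the hand is about 115 mm to the side of the sight line, along the handle. The wrist force stayed within about 2 N at every reading. I saw no contact with the pendant, third hand, camera stand or anything else on the bench.

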